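# Weigh two seat risers and tray the heavier

### The arm

A 6-joint arm with a two-finger parallel gripper is mounted at the origin on the work surface. World frame = base frame: x ahead of the robot, y to its left, z up, the work surface at z = 0. Lengths are in m, angles in degrees, forces in N, time in s.
With the tool pointing down it reaches from about 0.3 to 1 m from the base axis. Payload 5.1 kg.
Tool frame: the origin (TCP) lies on the mounting face of the last link; the fingertips stand 190 mm ahead of it and the grasp point (between the pads) lies 171 mm ahead of it (tcp_to_tips is the distance from the TCP to the fingertips, in m); y points along the fingers, x is the direction in which the jaws open and shut, and the axes are right-handed (so a half turn about y gives the same grasp; the last joint's range is limited). The gripper opens to 95 mm and grips with 3 to 60 N. Pads are 20 mm wide; open, the fingers measure 119 mm over their backs; the gripper's body (75 mm by 180 mm) begins 59 mm behind the grasp point.
Start: joints at [-70.737, 7.093, 94.555, -0, 78.352, -4.733], TCP at [0.264, -0.594, 0.405] pointing down, gripper open.
Joint ranges: [-149.61, 149.61], [-58.7, 133.49], [1.44, 155.28], [-77.14, 257.14], [18.33, 153.61], [-166.67, 166.67]. Speed limits (degrees/s): [147.25, 147.25, 180, 180, 180, 180].

### API

Orientations are given as a 3x3 rotation matrix whose columns are the frame's x, y, z axes.
In Python, from plant import * gives the robot as it stands.
- The arm moves only by the tool move_arm, never from a script. Its arguments are lists of equal length, an entry for each row: "travel": the shift along the tool's x, y, z in m, a list of three; "turn": the turn, a rotation vector about the tool's x, y, z in rad, a list of three; "hand": the gripper's target within -1 to 1 (fully open at 1, half-way at 0, shut at -1). In form: {"travel": [[tx, ty, tz], ...], "turn": [[wx, wy, wz], ...], "hand": [hand, ...]}. A call has 1 to 20 rows; each row shifts and turns the commanded pose from where the row before left it, along the tool's axes as they then stand; what a row does not reach is not made up. A row lasts 1/10 s, in which the tool goes at most 50 mm and 8.59 degrees, less where a joint would pass 70% of its speed; a pose out of reach is approached as far as the arm can. A call is refused whole if a number of a shift passes 0.05 or a number of a turn 0.15, either way. A call with a gripper value outside its range is refused whole. The fingers move at their own pace and stop on an object; "force" is the grip in N (left out, the last holds). Time passes only in rows, so rows that do not move let the fingers close. It gives the time, the measured TCP pose, the force and the opening at its end, in the units of the state.
- state(): the state, without advancing time (a new reading comes with each control period).
- snapshot(name): name is "scene" or "top"; returns a dict with "img" (384x512x3 uint8, red, green, blue), "fx", "fy", "cx", "cy" (pixels), "rvec" (rotation vector, rad) and "tvec" (3), from world to camera coordinates, as OpenCV has them. Camera axes: x right, y down, z forward; pixel columns grow to the right and rows downward; lengths in m; the calibration is good to about 2 mm. A picture is of the moment at which its call begins. There is no depth.
- sign_off(): hands the job in, once; it reports no verdict.
The state is a dict: "clock": time; "joints": joint angles; "qvel": joint speeds; "effort": joint torques, N m; "ee_pos": TCP position; "orientation": TCP orientation; "ft_force": force on the tool from outside, world axes, zero at the start; "ft_torque": the same for the moment, N m; "opening": opening from 0.0 (shut) to 1.0 (fully open).
Only numpy, scipy, OpenCV 4.12 (cv2) and the standard library are available. Lean on these libraries where they do the work, as an engineer would, in place of code of your own. Each camera call takes 0.05 s, during which the arm holds its last target.

### The job

Two of the short seat risers (60 mm high) look alike, but one is cast hollow. Stand one on each pan of the balance, let go of both and see which is heavier; then stand the heavier one upright in the empty metal tray and leave the lighter one standing on its pan. Set the risers down, do not drop them.

Things in the scene. Friction and masses are not known exactly. Their poses are not given: they have to be found in the camera images.
- riser_a_mid (a point): a plain dark cast-steel seat riser: a round pillar 36 mm in diameter standing on an oval foot 64 x 40 mm and 7 mm thick (long side along its x), 60 mm high in all. This point is its centre, half-way up (30 mm above its underside); z points up. It weighs 0.13 to 0.47 kg. There are two of these, alike outside (riser_a and riser_b), and either may be the heavier; the taller, slimmer riser (95 mm high, pillar 22 mm) is not part of the job.
- riser_b_mid (a point): the other riser, the same shape and size as riser_a; this point is its centre, 30 mm above its underside; z up. It too weighs 0.13 to 0.47 kg.
- pan_left: the left pan of the balance, a round steel dish 122 mm across with a flat floor 112 mm across inside a lip 4 mm high; it stays level and rises and sinks about 16 mm either way. Origin on the pan's axis, 35 mm below its upper face (the floor on which things stand); z up. With the beam level, its upper face is 87 mm above the table. It lies 125 mm from the beam's pivot, on the balance's own +y side; the pans' centres are 250 mm apart.
- pan_right: the right pan of the balance, a round steel dish 122 mm across with a flat floor 112 mm across inside a lip 4 mm high; it stays level and rises and sinks about 16 mm either way. Origin on the pan's axis, 35 mm below its upper face (the floor on which things stand); z up. With the beam level, its upper face is 87 mm above the table. It lies 125 mm from the beam's pivot, on the balance's own -y side; the pans' centres are 250 mm apart.
- beam (a joint): tilt of the balance's beam in rad: 0 level, positive when the left pan is up and the right pan down (right is heavier), negative when the left pan is down; stops at +0.13 and -0.13. A light spring holds the empty beam level (0.06 N m/rad); a difference of 6 g moves it about 0.12 rad. It is damped and settles within about 2 s, more slowly if the two weights are nearly the same.
- tray: the empty shallow aluminium tray, fixed, 160 mm (its x) by 150 mm (its y), walls 25 mm high and 4 mm thick, floor 4 mm thick. Origin at the centre of its underside, on the table; z up. It may be on the left or the right of the table; the wooden box of bobbins opposite is not the tray.
Not all that is in view belongs to the job. There is more than one size of the tray; the one meant has the size given above.

How it is judged (in metres and radians):
On the way:
1. both risers stand on opposite pans, let go, with the beam come to rest ((((horizontal distance between riser_a_mid and pan_left below 0.045 m and contact force between riser_a and pan_left above 0.3 N and angle between riser_a_mid's own z axis and vertical below 0.2 rad and contact force between the fingers and riser_a below 0.1 N) and (horizontal distance between riser_b_mid and pan_right below 0.045 m and contact force between riser_b and pan_right above 0.3 N and angle between riser_b_mid's own z axis and vertical below 0.2 rad and contact force between the fingers and riser_b below 0.1 N)) or ((horizontal distance between riser_a_mid and pan_right below 0.045 m and contact force between riser_a and pan_right above 0.3 N and angle between riser_a_mid's own z axis and vertical below 0.2 rad and contact force between the fingers and riser_a below 0.1 N) and (horizontal distance between riser_b_mid and pan_left below 0.045 m and contact force between riser_b and pan_left above 0.3 N and angle between riser_b_mid's own z axis and vertical below 0.2 rad and contact force between the fingers and riser_b below 0.1 N))) and velocity of joint beam between -0.08 and 0.08 rad/s), for 0.4 s.
At the end, for the whole second after the job is handed in: The heavier riser (a difference under 1.5 % counts as equal) stands in the tray on its floor, upright within 0.2 rad, its centre between the walls, at rest; the lighter one stands upright on a pan, its centre within 45 mm of the pan's centre; both are let go ((((z of riser_b_mid in the frame of tray below 0.045 m and x of riser_b_mid in the frame of tray between -0.075 and 0.075 m and y of riser_b_mid in the frame of tray between -0.075 and 0.075 m and contact force between riser_b and tray above 0.3 N and angle between riser_b_mid's own z axis and vertical below 0.2 rad and contact force between the fingers and riser_b below 0.1 N and linear speed of riser_b below 0.03 m/s) and contact force between riser_b and tray above 2.89886 N and ((horizontal distance between riser_a_mid and pan_left below 0.045 m and contact force between riser_a and pan_left above 0.3 N and angle between riser_a_mid's own z axis and vertical below 0.2 rad and contact force between the fingers and riser_a below 0.1 N) or (horizontal distance between riser_a_mid and pan_right below 0.045 m and contact force between riser_a and pan_right above 0.3 N and angle between riser_a_mid's own z axis and vertical below 0.2 rad and contact force between the fingers and riser_a below 0.1 N))) or ((z of riser_a_mid in the frame of tray below 0.045 m and x of riser_a_mid in the frame of tray between -0.075 and 0.075 m and y of riser_a_mid in the frame of tray between -0.075 and 0.075 m and contact force between riser_a and tray above 0.3 N and angle between riser_a_mid's own z axis and vertical below 0.2 rad and contact force between the fingers and riser_a below 0.1 N and linear speed of riser_a below 0.03 m/s) and (((horizontal distance between riser_b_mid and pan_left below 0.045 m and contact force between riser_b and pan_left above 0.3 N and angle between riser_b_mid's own z axis and vertical below 0.2 rad and contact force between the fingers and riser_b below 0.1 N) and contact force between riser_b and pan_left below 2.98714 N) or ((horizontal distance between riser_b_mid and pan_right below 0.045 m and contact force between riser_b and pan_right above 0.3 N and angle between riser_b_mid's own z axis and vertical below 0.2 rad and contact force between the fingers and riser_b below 0.1 N) and contact force between riser_b and pan_right below 2.98714 N))))); the robot touches nothing.
It fails at once if a riser is dropped: it moves faster than 0.9 m/s (a free fall of about 40 mm) while not held ((linear speed of riser_a above 0.9 m/s and contact force between the fingers and riser_a below 0.1 N) or (linear speed of riser_b above 0.9 m/s and contact force between the fingers and riser_b below 0.1 N)).
It also fails if it takes over 67 s, if anything falls off the work surface, if the arm or the gripper's body presses on something with over 40 N, if the wrist force passes 120 N, or if a joint passes its speed limit or range.

## Working session

There is one attempt and no reset: what is moved stays moved. The work goes in short steps, Python scripts to look and compute and a tool call to move; the robot and the scene stay as the last step left them, time stands still between calls to the robot, and variables do not carry over. Pictures are saved under pics/ and viewed, and the job is handed in when it is done.

Besides the shell and the picture viewer there is one more tool, called after "Emit:" as a command line: name --argument value ..., lists and objects as JSON in quotes. move_arm: Moves the arm, as the interface text tells. Its arguments: {"type":"object","properties":{"travel":{"type":"array"},"turn":{"type":"array"},"hand":{"type":"array"},"force":{"type":"number"}},"required":["travel","turn","hand"]}

```bash
ls; mkdir -p pics; python3 - <<'E'
from plant import *
import cv2
s=state(); print({k:s[k] for k in ('clock','ee_pos','orientation','opening')})
import pickle
for n in('scene','top'):
    d=snapshot(n); cv2.imwrite(f'pics/{n}0.png',d['img'][:,:,::-1]); pickle.dump(d,open(f'{n}0.pkl','wb'))
    print(n,d['fx'],d['fy'],d['cx'],d['cy'],d['rvec'],d['tvec'])
E
```

```text
pics
{'clock': 0.0, 'ee_pos': array([ 0.2642202 , -0.593608  ,  0.40350695]), 'orientation': array([[ 4.06655086e-01, -7.10449871e-04,  9.13581489e-01],
       [-9.13579430e-01,  1.94441477e-03,  4.06655682e-01],
       [-2.06528982e-03, -9.99997857e-01,  1.41653768e-04]]), 'opening': 1.000304690156474}
scene 434.7259771911995 434.7259771911995 251.2872547500508 198.78164143911695 [ 1.36968982  2.4669429  -0.64273777] [ 0.24288378 -0.3032464   1.53877126]
top 374.4076016163659 374.4076016163659 255.07691747539315 191.15160355439448 [ 2.17381577 -2.16544631  0.1138682 ] [-0.00923181  0.44185547  0.95168003]
```

View pics/scene0.png

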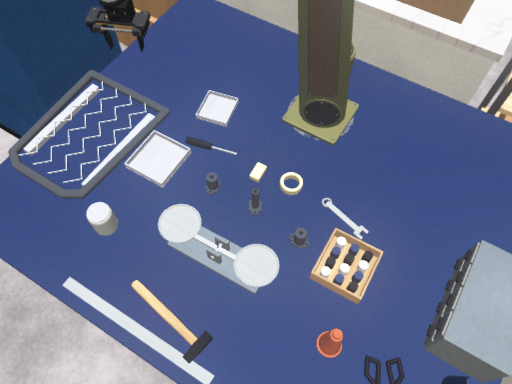

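View pics/top0.png

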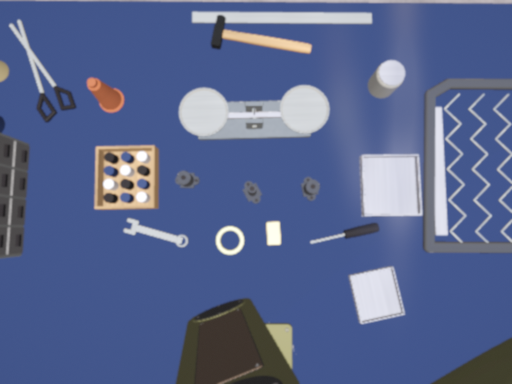

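```bash
cat > h.py <<'E'
import numpy as np, cv2, pickle
def cam(d):
    R=cv2.Rodrigues(np.array(d['rvec'],float))[0]; t=np.array(d['tvec'],float)
    K=np.array([[d['fx'],0,d['cx']],[0,d['fy'],d['cy']],[0,0,1]]); return R,t,K
def ray(d,uv,z):
    R,t,K=cam(d); uv=np.atleast_2d(np.array(uv,float))
    r=(R.T@np.linalg.inv(K)@np.c_[uv,np.ones(len(uv))].T).T; C=-R.T@t
    return C+r*((z-C[2])/r[:,2])[:,None]
def proj(d,P):
    R,t,K=cam(d); return cv2.projectPoints(np.atleast_2d(np.array(P,float)),np.array(d['rvec'],float),np.array(d['tvec'],float),K,None)[0].reshape(-1,2)
E
python3 - <<'E'
from h import *
d=pickle.load(open('top0.pkl','rb'));s=pickle.load(open('scene0.pkl','rb'))
R,t,K=cam(d);print('Ctop',-R.T@t); R,t,K=cam(s);print('Cscene',-R.T@t)
for n,uv,z in [('tray',[(361,155),(419,154),(421,216),(361,216)],.025),('small',[(350,276),(393,267),(404,313),(360,322)],.025),('pans',[(204,111),(304,109)],.09),('ris',[(187,179),(311,187),(252,191)],.05)]:
    P=ray(d,uv,z);print(n,P.round(3).tolist()); print(np.linalg.norm(P-np.roll(P,-1,0),axis=1).round(3))
im=d['img'][:,:,::-1]
c1=cv2.resize(im[150:215,160:340],None,fx=4.4,fy=4.4,interpolation=cv2.INTER_CUBIC);cv2.imwrite('pics/r0.png',c1)
im=s['img'][:,:,::-1]
c1=cv2.resize(im[155:295,150:320],None,fx=4.2,fy=4.2,interpolation=cv2.INTER_CUBIC);cv2.imwrite('pics/r1.png',c1)
E
```

```text
Ctop [ 0.34192877 -0.0056657   0.99200251]
Cscene [0.99286287 0.32903577 1.19361914]
tray [[0.538, -0.285, 0.025], [0.541, -0.438, 0.025], [0.379, -0.436, 0.025], [0.378, -0.281, 0.025]]
[0.153 0.163 0.155 0.16 ]
small [[0.226, -0.249, 0.025], [0.249, -0.359, 0.025], [0.135, -0.383, 0.025], [0.113, -0.272, 0.025]]
[0.112 0.116 0.113 0.115]
pans [[0.634, 0.12, 0.09], [0.64, -0.128, 0.09]]
[0.248 0.248]
ris [[0.469, 0.165, 0.05], [0.45, -0.149, 0.05], [0.439, 0.0, 0.05]]
[0.315 0.15  0.168]
```

View pics/r0.png

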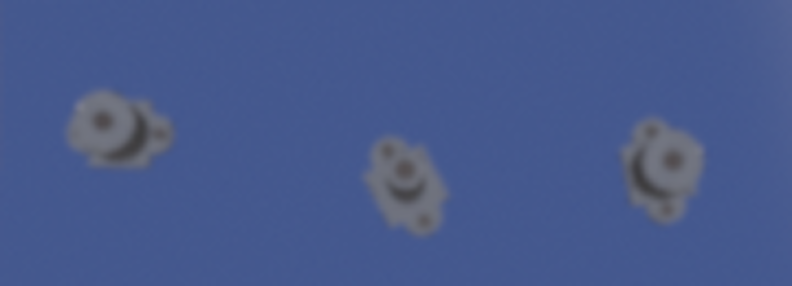

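View pics/r1.png

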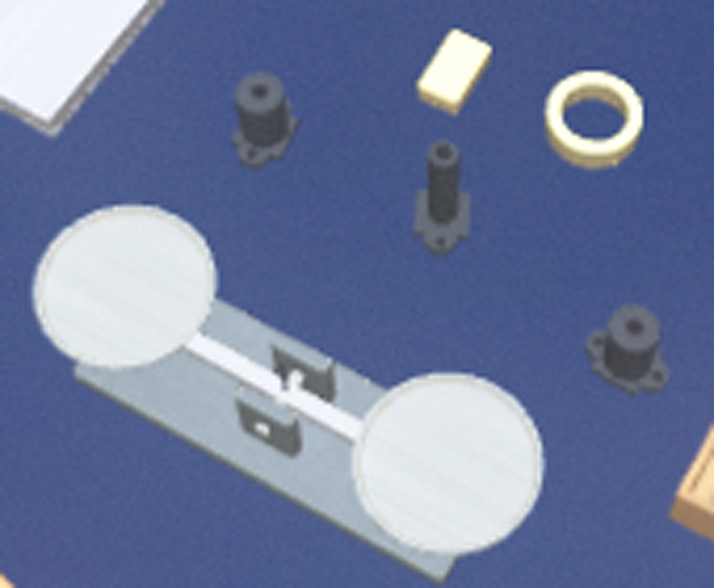

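```bash
python3 - <<'E'
from h import *
d=pickle.load(open('top0.pkl','rb'));s=pickle.load(open('scene0.pkl','rb'))
def P34(d): R,t,K=cam(d); return K@np.c_[R,t]
for n,a,b in [('R',(312.3,186.0),(211.6,176.5)),('L',(183.8,177.6),(300.4,232.6))]:
    X=cv2.triangulatePoints(P34(d),P34(s),np.array(a).reshape(2,1),np.array(b).reshape(2,1)); X=(X[:3]/X[3]).ravel()
    print(n,X.round(4),ray(d,a,.06).round(4),ray(s,b,.06).round(4))
# foot holes R, z .007
print(ray(d,[(651/4.4+159.6,131/4.4+149.6),(665/4.4+159.6,209/4.4+149.6)],.007).round(4))
# pans
for n,k in(('top',d),('scene',s)):
    hsv=cv2.cvtColor(k['img'],cv2.COLOR_RGB2HSV)
    m=((hsv[...,1]<45)&(hsv[...,2]>185)).astype(np.uint8)
    m=cv2.morphologyEx(m,cv2.MORPH_OPEN,np.ones((9,9),np.uint8))
    for c in cv2.findContours(m,cv2.RETR_EXTERNAL,cv2.CHAIN_APPROX_NONE)[0]:
        if 600<cv2.contourArea(c)<6000:
            e=cv2.fitEllipse(c); print(n,np.round(e[0],1),np.round(e[1],1),cv2.contourArea(c),ray(k,e[0],.09).round(4))
E
```

```text
R [ 0.4511 -0.1499  0.0614] [[ 0.4516 -0.1509  0.06  ]] [[ 0.4502 -0.1499  0.06  ]]
L [0.4715 0.1726 0.058 ] [[0.4715 0.1716 0.06  ]] [[0.4721 0.1733 0.06  ]]
[[ 0.4755 -0.1467  0.007 ]
 [ 0.4283 -0.1546  0.007 ]]
top [374.9 293.8] [47.6 54. ] 1876.5 [[ 0.1927 -0.2908  0.09  ]]
top [389.  184.7] [60.9 72.3] 3179.5 [[ 0.452  -0.3326  0.09  ]]
top [440.3 201.8] [ 10.9 146.7] 920.5 [[ 0.411  -0.4553  0.09  ]]
top [205.9 111.6] [45.6 57. ] 1921.0 [[0.6325 0.1151 0.09  ]]
top [299.7 111.2] [44.6 65.7] 2022.0 [[ 0.6345 -0.1172  0.09  ]]
top [294.1  17.1] [ 10.1 229.8] 1350.0 [[ 0.8805 -0.105   0.09  ]]
scene [ 91.9 360. ] [ 64.  135.6] 5243.5 [[ 1.0475 -0.0864  0.09  ]]
scene [129.6 324.8] [ 12.3 191.5] 1513.0 [[ 0.9346 -0.0633  0.09  ]]
scene [ 22.5 286.1] [20.9 59.4] 704.0 [[ 1.005 -0.365  0.09 ]]
scene [485.4 312.5] [64.5 97.9] 4144.0 [[0.4331 0.6836 0.09  ]]
scene [251.1 265. ] [41.4 57.7] 1836.0 [[0.6395 0.1112 0.09  ]]
scene [185.1 229.1] [39.1 63.4] 1801.0 [[ 0.6472 -0.1019  0.09  ]]
scene [157.5 158.6] [39.5 49. ] 1446.5 [[ 0.4988 -0.3149  0.09  ]]
scene [217.2 108.3] [25.7 32.9] 635.5 [[ 0.2359 -0.2716  0.09  ]]
scene [458.5  17. ] [ 50.7 159.8] 3526.0 [[-0.6242  0.2543  0.09  ]]
```

```bash
python3 - <<'E'
from h import *
d=pickle.load(open('top0.pkl','rb'));s=pickle.load(open('scene0.pkl','rb'))
print(ray(d,[(204,111.8),(304.5,109.5)],.09).round(4), ray(s,[(256.3,264.7),(179.2,222.8)],.09).round(4))
E
```

```text
[[ 0.6319  0.1198  0.09  ]
 [ 0.6389 -0.1291  0.09  ]] [[ 0.6316  0.1226  0.09  ]
 [ 0.6402 -0.1275  0.09  ]]
```

Emit:
move_arm --travel '[[0,0,0],[0,0,0],[0,0,0],[0,0,0]]' --turn '[[0,0.1396,0],[0,0.1396,0],[0,0.1396,0],[0,0,0]]' --hand '[1,1,1,1]' --force 30

```text
clock: 0.5
ee_pos: [0.2643, -0.5937, 0.4041]
orientation: [[0.0, -0.0, 1.0], [-1.0, 0.001, 0.0], [-0.001, -1.0, -0.0]]
ft_force: [-0.4, -0.1, 0.4]
opening: 0.999
```

Emit:
move_arm --travel '[[-0.0443,0,0.0187],[-0.0443,0,0.0187],[-0.0443,0,0.0187],[-0.0443,0,0.0187],[-0.0443,0,0.0187],[-0.0443,0,0.0187],[-0.0443,0,0.0187],[-0.0443,0,0.0187],[-0.0443,0,0.0187],[-0.0443,0,0.0187],[0,0.035,0],[0,0.035,0],[0,0.03,0],[0,0,0],[0,0,0]]' --turn '[[0,0,0],[0,0,0],[0,0,0],[0,0,0],[0,0,0],[0,0,0],[0,0,0],[0,0,0],[0,0,0],[0,0,0],[0,0,0],[0,0,0],[0,0,0],[0,0,0],[0,0,0]]' --hand '[1,1,1,1,1,1,1,1,1,1,1,1,1,1,1]'

```text
clock: 2.0
ee_pos: [0.4513, -0.1508, 0.3048]
orientation: [[0.002, -0.001, 1.0], [-1.0, 0.0, 0.002], [-0.0, -1.0, -0.001]]
ft_force: [0.1, -1.1, 0.8]
opening: 0.998
```

Emit:
move_arm --travel '[[0,0.03,0],[0,0.03,0],[0,0.02,0],[0,0.014,0],[0,0,0],[0,0,0],[0,0,0],[0,0,0],[0,0,0],[0,0,0],[0,0,0],[0,0,0],[0,0,0]]' --turn '[[0,0,0],[0,0,0],[0,0,0],[0,0,0],[0,0,0],[0,0,0],[0,0,0],[0,0,0],[0,0,0],[0,0,0],[0,0,0],[0,0,0],[0,0,0]]' --hand '[1,1,1,1,1,-1,-1,-1,-1,-1,-1,-1,-1]'

```text
clock: 3.3
ee_pos: [0.4513, -0.1509, 0.2108]
orientation: [[0.0, 0.0, 1.0], [-1.0, -0.001, 0.0], [0.001, -1.0, 0.0]]
ft_force: [-0.4, -2.7, -0.2]
opening: 0.381
```

```bash
python3 - <<'E'
from plant import *
from h import *
s=state(); print(s['ft_force'],s['opening'],s['ee_pos'])
d=snapshot('scene'); cv2.imwrite('pics/g1.png',cv2.resize(d['img'][100:290,130:330,::-1],None,fx=3,fy=3))
E
```

```text
[-0.35863918 -2.74566002 -0.24258463] 0.380631134704076 [ 0.45129963 -0.15094129  0.21077946]
```

View pics/g1.png

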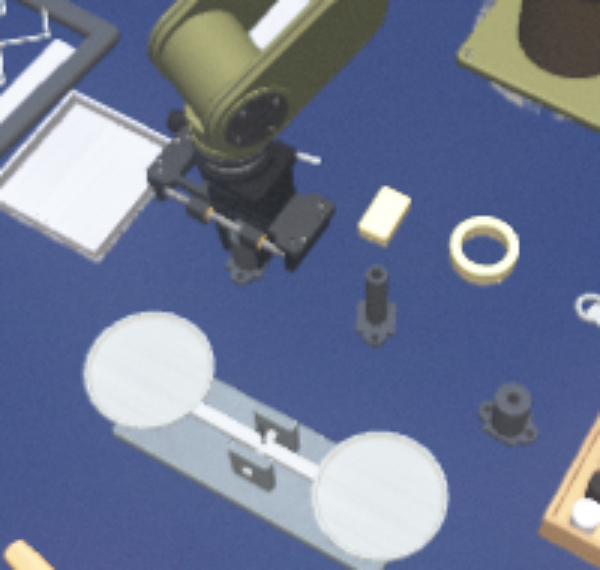

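Emit:
move_arm --travel '[[0,-0.01,0],[0,-0.03,0],[0,-0.03,0],[0,-0.03,0],[0,-0.03,0],[0,-0.01,0],[0,0,0],[0,0,0],[-0.002,0,0.02],[-0.0035,0,0.03],[-0.004,0,0.032],[-0.004,0,0.032],[-0.004,0,0.032],[-0.003,0,0.025],[-0.002,0,0.017],[0,0,0],[0,0,0]]' --turn '[[0,0,0],[0,0,0],[0,0,0],[0,0,0],[0,0,0],[0,0,0],[0,0,0],[0,0,0],[0,0,0],[0,0,0],[0,0,0],[0,0,0],[0,0,0],[0,0,0],[0,0,0],[0,0,0],[0,0,0]]' --hand '[-1,-1,-1,-1,-1,-1,-1,-1,-1,-1,-1,-1,-1,-1,-1,-1,-1]'

```text
clock: 5.05
ee_pos: [0.6387, -0.1281, 0.3477]
orientation: [[0.0, -0.005, 1.0], [-1.0, 0.001, 0.0], [-0.001, -1.0, -0.005]]
ft_force: [-0.2, 0.0, -5.7]
opening: 0.374
```

```bash
python3 - <<'E'
from plant import *
from h import *
s=state(); print(s['ft_force'],s['opening'],s['ee_pos'],s['joints'])
d=snapshot('scene'); cv2.imwrite('pics/g2.png',cv2.resize(d['img'][100:290,130:330,::-1],None,fx=3,fy=3))
d=snapshot('top'); cv2.imwrite('pics/g2t.png',cv2.resize(d['img'][50:250,150:430,::-1],None,fx=2.7,fy=2.7))
E
```

```text
[-2.29303034e-01  2.52438097e-03 -5.73471979e+00] 0.3742442563094016 [ 0.63873348 -0.12814735  0.34772778] [-1.60621134e+01  9.63768127e+00  9.73246009e+01 -1.19862859e-02
  7.33427949e+01  7.39255407e+01]
```

View pics/g2.png

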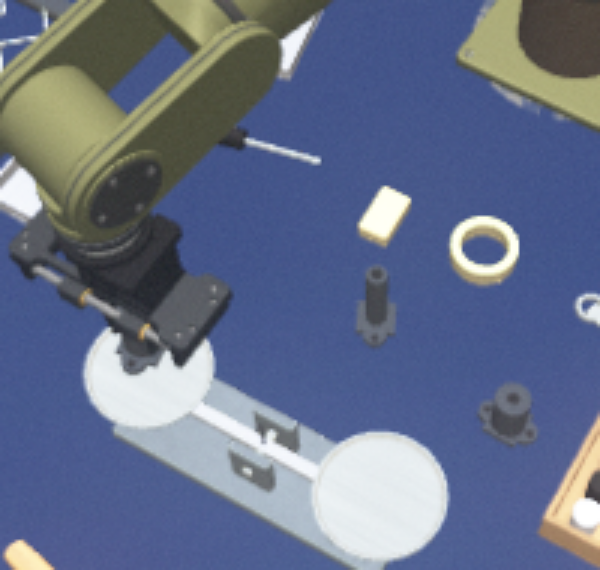

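View pics/g2t.png

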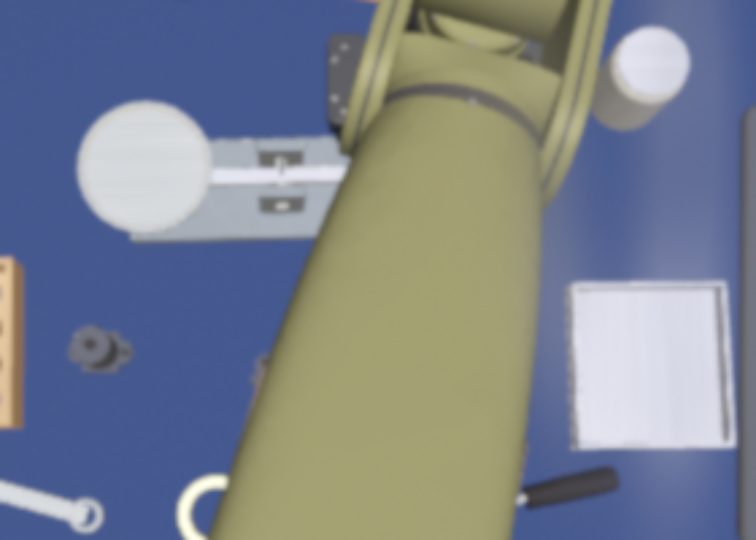

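Emit:
move_arm --travel '[[0,0.02,0],[0,0.02,0],[0,0.01,0],[0,0.005,0],[0,0.004,0],[0,0.003,0],[0,0,0],[0,0,0],[0,0,0]]' --turn '[[0,0,0],[0,0,0],[0,0,0],[0,0,0],[0,0,0],[0,0,0],[0,0,0],[0,0,0],[0,0,0]]' --hand '[-1,-1,-1,-1,-1,-1,-1,-1,-1]'

```text
clock: 6.05
ee_pos: [0.6395, -0.1284, 0.2894]
orientation: [[0.0, 0.001, 1.0], [-1.0, -0.0, 0.0], [0.0, -1.0, 0.001]]
ft_force: [0.2, -0.4, -4.3]
opening: 0.374
```

Emit:
move_arm --travel '[[0,0.003,0],[0,0.002,0],[0,0.001,0],[0,0,0],[0,0,0],[0,0,0]]' --turn '[[0,0,0],[0,0,0],[0,0,0],[0,0,0],[0,0,0],[0,0,0]]' --hand '[-1,-1,-1,-1,-1,-1]'

```text
clock: 6.65
ee_pos: [0.6393, -0.1284, 0.2828]
orientation: [[-0.0, 0.0, 1.0], [-1.0, -0.0, -0.0], [0.0, -1.0, 0.0]]
ft_force: [0.6, 1.2, -4.3]
opening: 0.373
```

Emit:
move_arm --travel '[[0,0.001,0],[0,0.001,0],[0,0,0],[0,0,0]]' --turn '[[0,0,0],[0,0,0],[0,0,0],[0,0,0]]' --hand '[-1,-1,-1,-1]'

```text
clock: 7.05
ee_pos: [0.6394, -0.1284, 0.2815]
orientation: [[-0.0, 0.001, 1.0], [-1.0, -0.0, -0.0], [0.0, -1.0, 0.001]]
ft_force: [-1.9, 0.8, -0.1]
opening: 0.372
```

```bash
python3 - <<'E'
from plant import *
from h import *
s=state(); print(s['ft_force'],s['opening'],s['ee_pos'])
d=snapshot('scene'); cv2.imwrite('pics/g3.png',cv2.resize(d['img'][100:290,130:330,::-1],None,fx=3,fy=3))
E
```

```text
[-1.87231747  0.75641415 -0.1093806 ] 0.37248569513623786 [ 0.63944667 -0.12836264  0.28152657]
```

View pics/g3.png

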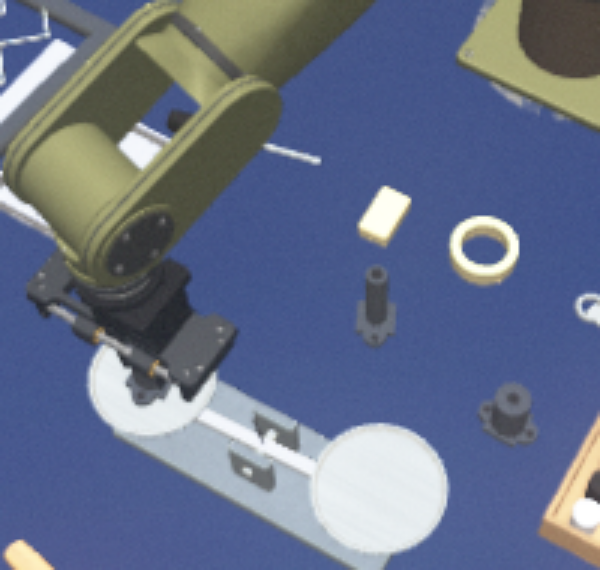

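Emit:
move_arm --travel '[[0,0,0],[0,0,0],[0,0,0],[0,0,0],[0,0,0],[0,0,0],[0,-0.01,0],[0,-0.03,0],[0,-0.04,0],[0,-0.04,0],[0,0,0]]' --turn '[[0,0,0],[0,0,0],[0,0,0],[0,0,0],[0,0,0],[0,0,0],[0,0,0],[0,0,0],[0,0,0],[0,0,0],[0,0,0]]' --hand '[1,1,1,1,1,1,1,1,1,1,1]'

```text
clock: 8.2
ee_pos: [0.6405, -0.1287, 0.4103]
orientation: [[-0.0, 0.014, 1.0], [-1.0, -0.004, 0.0], [0.004, -1.0, 0.014]]
ft_force: [0.1, -0.3, 1.5]
opening: 0.999
```

Emit:
move_arm --travel '[[-0.0376,0,-0.021],[-0.0376,0,-0.021],[-0.0376,0,-0.021],[-0.0376,0,-0.021],[-0.0376,0,-0.021],[-0.0376,0,-0.021],[-0.0376,0,-0.021],[-0.0376,0,-0.021],[0,0.04,0],[0,0.04,0],[0,0.02,0],[0,0,0],[0,0,0]]' --turn '[[0,0,0],[0,0,0],[0,0,0],[0,0,0],[0,0,0],[0,0,0],[0,0,0],[0,0,0],[0,0,0],[0,0,0],[0,0,0],[0,0,0],[0,0,0]]' --hand '[1,1,1,1,1,1,1,1,1,1,1,1,1]'

```text
clock: 9.5
ee_pos: [0.4715, 0.1725, 0.3014]
orientation: [[-0.0, 0.0, 1.0], [-1.0, 0.0, -0.0], [-0.0, -1.0, 0.0]]
ft_force: [0.5, 0.1, 0.2]
opening: 1.003
```

```bash
python3 - <<'E'
from plant import *
from h import *
s=state(); print(s['ft_force'],s['opening'],s['ee_pos'])
d=snapshot('scene'); cv2.imwrite('pics/g4.png',cv2.resize(d['img'][100:290,130:330,::-1],None,fx=3,fy=3))
E
```

```text
[0.53548536 0.13238341 0.15554374] 1.0025298054638356 [0.47148949 0.17249099 0.30135556]
```

View pics/g4.png

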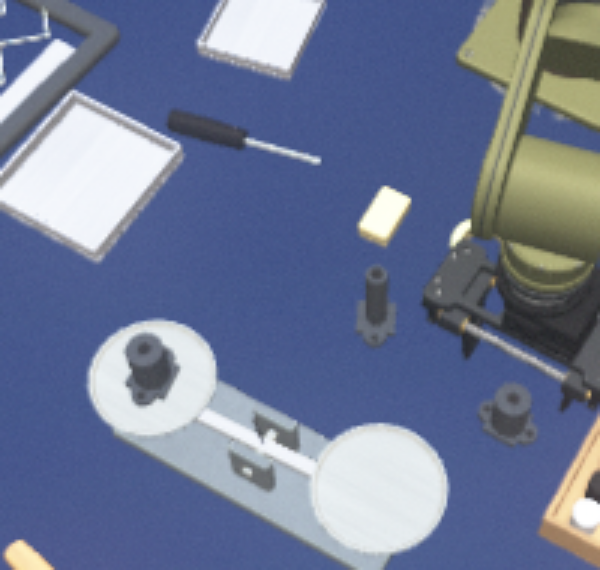

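```bash
python3 - <<'E'
from h import *
d=pickle.load(open('top0.pkl','rb'))
print(ray(d,[(158,148),(158,208)],.03).round(4),ray(d,[(158,148),(158,208)],.05).round(4))
E
```

```text
[[0.5535 0.2465 0.03  ]
 [0.3966 0.2418 0.03  ]] [[0.5491 0.2413 0.05  ]
 [0.3955 0.2366 0.05  ]]
```

Emit:
move_arm --travel '[[0,0.0,0],[0,0.0,0],[0,0.03,0],[0,0.03,0],[0,0.02,0],[0,0.0105,0],[0,0,0],[0,0,0],[0,0,0],[0,0,0],[0,0,0],[0,0,0],[0,0,0]]' --turn '[[0,0,0],[0,0,0],[0,0,0],[0,0,0],[0,0,0],[0,0,0],[0,0,0],[0,0,0],[0,0,0],[0,0,0],[0,0,0],[0,0,0],[0,0,0]]' --hand '[0.4,0.4,0.4,0.4,0.4,0.4,0.4,-1,-1,-1,-1,-1,-1]'

```text
clock: 10.85
ee_pos: [0.4716, 0.1726, 0.211]
orientation: [[-0.0, 0.001, 1.0], [-1.0, 0.0, -0.0], [-0.0, -1.0, 0.001]]
ft_force: [-0.1, -0.1, 3.2]
opening: 0.373
```

Emit:
move_arm --travel '[[0,-0.01,0],[0,-0.03,0],[0,-0.035,0],[0,-0.035,0],[0,-0.035,0],[0,-0.015,0],[0,0,0],[0,0,0],[0.006,0,0.018],[0.009,0,0.03],[0.0105,0,0.032],[0.0105,0,0.032],[0.009,0,0.028],[0.0066,0,0.0204],[0,0,0],[0,0,0],[0,0,0]]' --turn '[[0,0,0],[0,0,0],[0,0,0],[0,0,0],[0,0,0],[0,0,0],[0,0,0],[0,0,0],[0,0,0],[0,0,0],[0,0,0],[0,0,0],[0,0,0],[0,0,0],[0,0,0],[0,0,0],[0,0,0]]' --hand '[-1,-1,-1,-1,-1,-1,-1,-1,-1,-1,-1,-1,-1,-1,-1,-1,-1]'

```text
clock: 12.55
ee_pos: [0.6308, 0.1211, 0.3681]
orientation: [[0.0, -0.004, 1.0], [-1.0, -0.0, 0.0], [0.0, -1.0, -0.004]]
ft_force: [-0.2, 0.6, -2.5]
opening: 0.375
```

```bash
python3 - <<'E'
from plant import *
from h import *
s=state(); print(s['ft_force'],s['opening'],s['ee_pos'])
d=snapshot('scene'); cv2.imwrite('pics/g5.png',cv2.resize(d['img'][100:290,130:330,::-1],None,fx=3,fy=3))
E
```

```text
[-0.21522655  0.59155058 -2.46862926] 0.3750231715405361 [0.63078498 0.12112622 0.36814664]
```

View pics/g5.png

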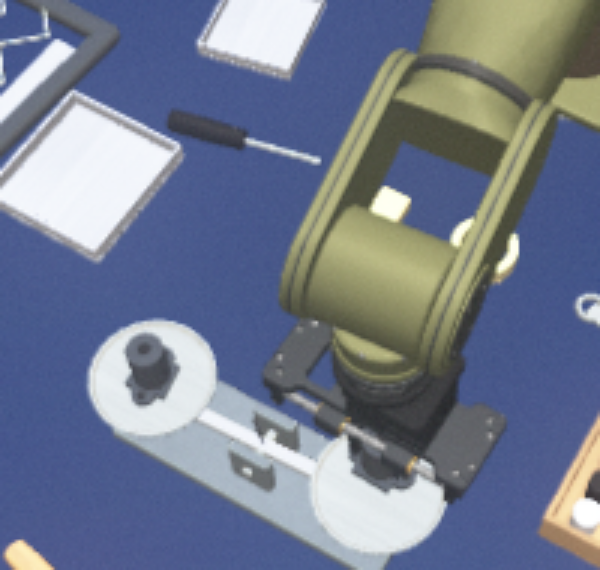

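Emit:
move_arm --travel '[[0,0.02,0],[0,0.018,0],[0,0.008,0],[0,0.004,0],[0,0.002,0],[0,0,0],[0,0,0],[0,0,0]]' --turn '[[0,0,0],[0,0,0],[0,0,0],[0,0,0],[0,0,0],[0,0,0],[0,0,0],[0,0,0]]' --hand '[-1,-1,-1,-1,-1,-1,-1,-1]'

```text
clock: 13.4
ee_pos: [0.632, 0.1209, 0.3191]
orientation: [[-0.0, 0.001, 1.0], [-1.0, 0.0, -0.0], [-0.0, -1.0, 0.001]]
ft_force: [0.9, 0.1, -2.9]
opening: 0.377
```

Emit:
move_arm --travel '[[0,0.002,0],[0,0.002,0],[0,0.001,0],[0,0.001,0],[0,0,0],[0,0,0],[0,0,0]]' --turn '[[0,0,0],[0,0,0],[0,0,0],[0,0,0],[0,0,0],[0,0,0],[0,0,0]]' --hand '[-1,-1,-1,-1,-1,-1,-1]'

```text
clock: 14.1
ee_pos: [0.6318, 0.121, 0.3127]
orientation: [[-0.0, 0.001, 1.0], [-1.0, 0.0, -0.0], [-0.0, -1.0, 0.001]]
ft_force: [-1.5, 0.6, 1.5]
opening: 0.37
```

Emit:
move_arm --travel '[[0,0,0],[0,0,0],[0,0,0],[0,0,0],[0,0,0],[0,0,0],[0,-0.01,0],[0,-0.03,0],[0,-0.04,0],[0,-0.04,0],[0,0,0],[0,0,0],[0,0,0],[0,0,0],[0,0,0],[0,0,0]]' --turn '[[0,0,0],[0,0,0],[0,0,0],[0,0,0],[0,0,0],[0,0,0],[0,0,0],[0,0,0],[0,0,0],[0,0,0],[0,0,0],[0,0,0],[0,0,0],[0,0,0],[0,0,0],[0,0,0]]' --hand '[1,1,1,1,1,1,1,1,1,1,1,1,1,1,1,1]'

```text
clock: 15.7
ee_pos: [0.6316, 0.1208, 0.431]
orientation: [[-0.0, -0.002, 1.0], [-1.0, -0.0, -0.0], [0.0, -1.0, -0.002]]
ft_force: [0.7, 0.9, 0.4]
opening: 0.999
```

```bash
python3 - <<'E'
from plant import *
from h import *
s=state(); print(s['ft_force'],s['opening'],s['ee_pos'])
d=snapshot('scene'); cv2.imwrite('pics/g6.png',cv2.resize(d['img'][100:290,130:330,::-1],None,fx=3,fy=3)); pickle.dump(d,open('scene6.pkl','wb'))
d=snapshot('top'); cv2.imwrite('pics/g6t.png',cv2.resize(d['img'][50:250,150:430,::-1],None,fx=2.7,fy=2.7))
E
```

```text
[0.74740496 0.89648112 0.43620622] 0.9989582601620196 [0.63162202 0.12084578 0.43104794]
```

View pics/g6.png

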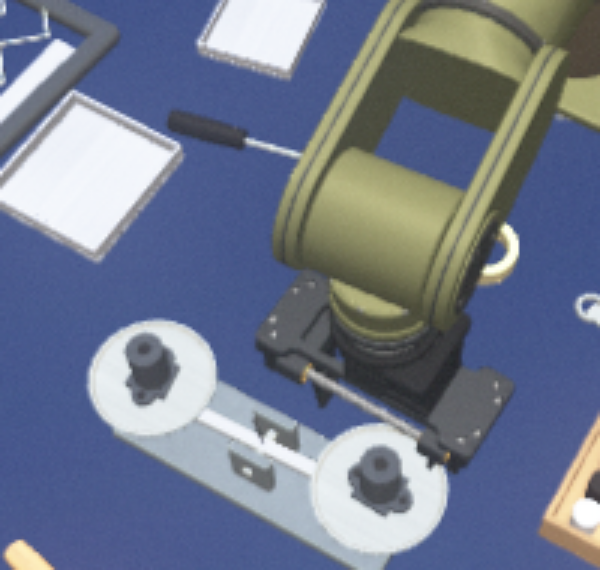

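View pics/g6t.png

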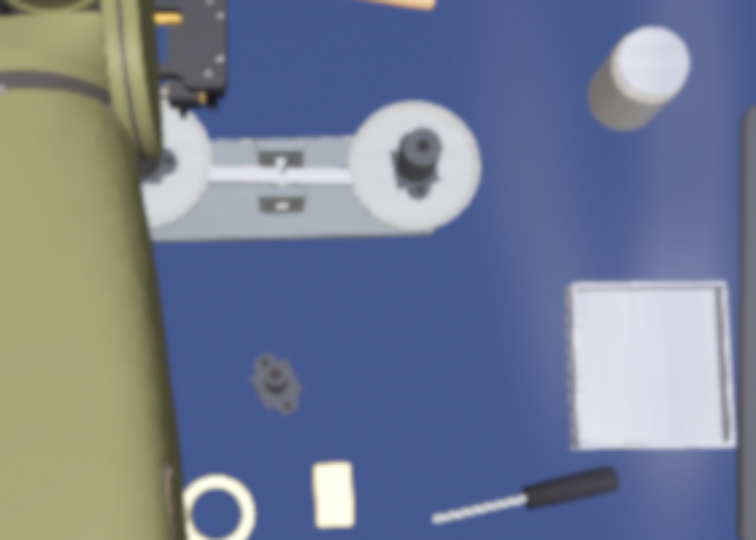

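Emit:
move_arm --travel '[[0.03,0,0.001],[0.042,0,0.001],[0.042,0,0.001],[0.042,0,0.0015],[0.042,0,0.001],[0.032,0,0.001],[0.0194,0,0.001],[0,0,0],[0,0,0],[0,0,0]]' --turn '[[0,0,0],[0,0,0],[0,0,0],[0,0,0],[0,0,0],[0,0,0],[0,0,0],[0,0,0],[0,0,0],[0,0,0]]' --hand '[1,1,1,1,1,1,1,1,1,1]'

```text
clock: 16.8
ee_pos: [0.6393, -0.1273, 0.4322]
orientation: [[0.001, -0.0, 1.0], [-1.0, 0.001, 0.001], [-0.001, -1.0, -0.0]]
ft_force: [0.5, 0.2, -0.1]
opening: 1.002
```

```bash
python3 - <<'E'
from plant import *
from h import *
s=state(); print(s['ft_force'],s['opening'],s['ee_pos'])
d=snapshot('scene'); cv2.imwrite('pics/g7.png',cv2.resize(d['img'][100:290,130:330,::-1],None,fx=3,fy=3)); pickle.dump(d,open('scene7.pkl','wb'))
# pan extents: vertical edges in left pan vs earlier
E
```

```text
[ 0.47417624  0.18553555 -0.10520392] 1.0022410507809645 [ 0.63930929 -0.12726377  0.43224271]
```

View pics/g7.png

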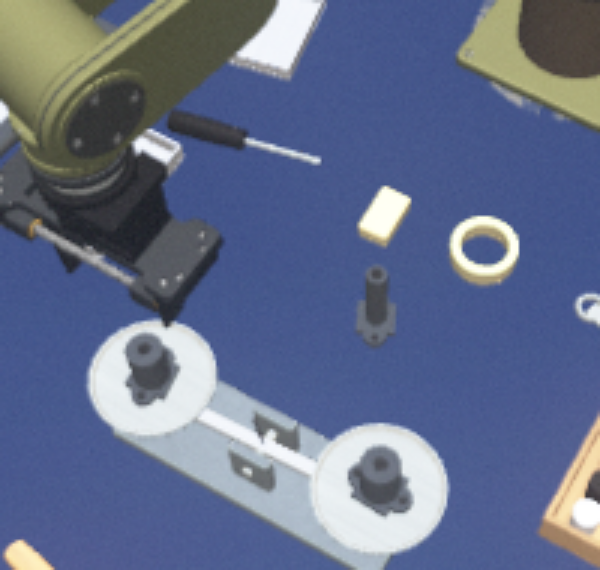

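Emit:
move_arm --travel '[[0.001,0.04,0],[0,0.04,0],[0,0.035,0],[0,0.025,0],[0,0.01,0],[0,0,0],[0,0,0],[0,0,0],[0,0,0],[0,0,0],[0,0,0],[0,0,0],[0,0,0]]' --turn '[[0,0,0],[0,0,0],[0,0,0],[0,0,0],[0,0,0],[0,0,0],[0,0,0],[0,0,0],[0,0,0],[0,0,0],[0,0,0],[0,0,0],[0,0,0]]' --hand '[1,1,1,1,1,1,1,-1,-1,-1,-1,-1,-1]'

```text
clock: 18.15
ee_pos: [0.6392, -0.1296, 0.2822]
orientation: [[-0.0, -0.0, 1.0], [-1.0, 0.0, -0.0], [-0.0, -1.0, -0.0]]
ft_force: [0.5, 0.1, 0.1]
opening: 0.553
```

Fingers still closing; wait a bit, then lift slowly so the other pan sinks gently.

Emit:
move_arm --travel '[[0,0,0],[0,0,0],[0,0,0],[0,0,0]]' --turn '[[0,0,0],[0,0,0],[0,0,0],[0,0,0]]' --hand '[-1,-1,-1,-1]'

```text
clock: 18.55
ee_pos: [0.6392, -0.1293, 0.2822]
orientation: [[0.0, -0.0, 1.0], [-1.0, 0.0, 0.0], [-0.0, -1.0, -0.0]]
ft_force: [0.4, 1.4, -0.5]
opening: 0.376
```

Emit:
move_arm --travel '[[0,-0.001,0],[0,-0.002,0],[0,-0.002,0],[0,-0.002,0],[0,-0.002,0],[0,-0.002,0],[0,-0.002,0],[0,-0.002,0],[0,-0.002,0],[0,-0.002,0],[0,-0.002,0],[0,-0.002,0],[0,-0.002,0],[0,-0.002,0],[0,-0.002,0],[0,-0.002,0],[0,-0.002,0],[0,-0.002,0],[0,-0.002,0],[0,-0.002,0]]' --turn '[[0,0,0],[0,0,0],[0,0,0],[0,0,0],[0,0,0],[0,0,0],[0,0,0],[0,0,0],[0,0,0],[0,0,0],[0,0,0],[0,0,0],[0,0,0],[0,0,0],[0,0,0],[0,0,0],[0,0,0],[0,0,0],[0,0,0],[0,0,0]]' --hand '[-1,-1,-1,-1,-1,-1,-1,-1,-1,-1,-1,-1,-1,-1,-1,-1,-1,-1,-1,-1]'

```text
clock: 20.55
ee_pos: [0.639, -0.1296, 0.3209]
orientation: [[-0.0, -0.001, 1.0], [-1.0, 0.0, -0.0], [-0.0, -1.0, -0.001]]
ft_force: [0.7, -0.6, -3.9]
opening: 0.374
```

Emit:
move_arm --travel '[[0,-0.02,0],[0,-0.03,0],[0,-0.02,0],[0.015,0,-0.012],[0.026,0,-0.02],[0.032,0,-0.025],[0.032,0,-0.025],[0.032,0,-0.025],[0.032,0,-0.025],[0.03,0,-0.024],[0.02,0,-0.015],[0.0115,0,-0.009],[0,0,0],[0,0,0],[0,0,0]]' --turn '[[0,0,0],[0,0,0],[0,0,0],[0,0,0],[0,0,0],[0,0,0],[0,0,0],[0,0,0],[0,0,0],[0,0,0],[0,0,0],[0,0,0],[0,0,0],[0,0,0],[0,0,0]]' --hand '[-1,-1,-1,-1,-1,-1,-1,-1,-1,-1,-1,-1,-1,-1,-1]'

```text
clock: 22.05
ee_pos: [0.4597, -0.3593, 0.3909]
orientation: [[0.001, -0.0, 1.0], [-1.0, 0.001, 0.001], [-0.001, -1.0, -0.0]]
ft_force: [-0.1, 0.8, -4.7]
opening: 0.373
```

```bash
python3 - <<'E'
from plant import *
from h import *
s=state(); print(s['ft_force'],s['opening'],s['ee_pos'])
d=snapshot('scene'); cv2.imwrite('pics/g8.png',cv2.resize(d['img'][50:290,70:330,::-1],None,fx=2.5,fy=2.5))
E
```

```text
[-0.05568593  0.77266521 -4.72036401] 0.37296570226165565 [ 0.45968453 -0.35927841  0.39093148]
```

View pics/g8.png

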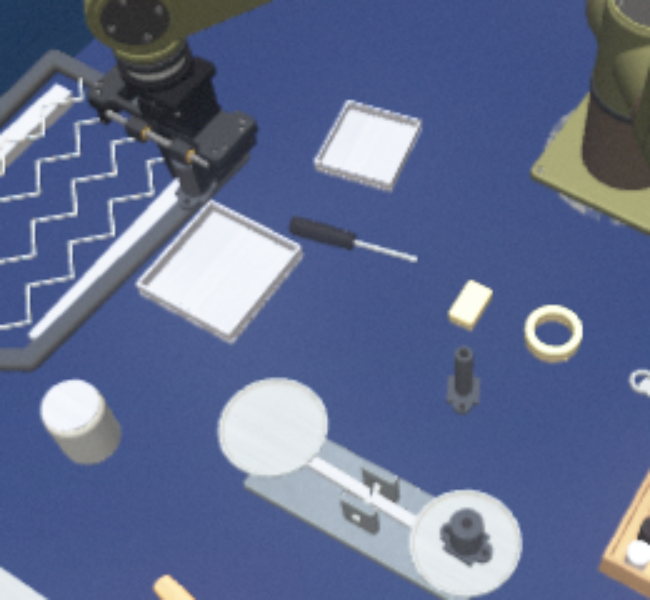

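Emit:
move_arm --travel '[[0,0.03,0],[0,0.04,0],[0,0.04,0],[0,0.03,0],[0,0.015,0],[0,0.008,0],[0,0.003,0],[0,0,0],[0,0,0],[0,0,0]]' --turn '[[0,0,0],[0,0,0],[0,0,0],[0,0,0],[0,0,0],[0,0,0],[0,0,0],[0,0,0],[0,0,0],[0,0,0]]' --hand '[-1,-1,-1,-1,-1,-1,-1,-1,-1,-1]'

```text
clock: 23.1
ee_pos: [0.4597, -0.3605, 0.2269]
orientation: [[-0.0, 0.002, 1.0], [-1.0, -0.002, -0.0], [0.002, -1.0, 0.002]]
ft_force: [0.9, -0.5, -3.8]
opening: 0.378
```

Now the last 11 mm, slowly.

Emit:
move_arm --travel '[[0,0.003,0],[0,0.003,0],[0,0.002,0],[0,0.001,0],[0,0.001,0],[0,0,0],[0,0,0],[0,0,0]]' --turn '[[0,0,0],[0,0,0],[0,0,0],[0,0,0],[0,0,0],[0,0,0],[0,0,0],[0,0,0]]' --hand '[-1,-1,-1,-1,-1,-1,-1,-1]'

```text
clock: 23.9
ee_pos: [0.4593, -0.3601, 0.2155]
orientation: [[-0.0, 0.0, 1.0], [-1.0, -0.0, -0.0], [0.0, -1.0, 0.0]]
ft_force: [-1.2, 0.7, -0.9]
opening: 0.374
```

Contact, at the expected height (0.2155). Release and rise.

Emit:
move_arm --travel '[[0,0.0005,0],[0,0,0],[0,0,0],[0,0,0],[0,0,0],[0,0,0],[0,0,0],[0,0,0],[0,0,0],[0,-0.01,0],[0,-0.04,0],[0,-0.04,0],[0,-0.04,0],[0,-0.04,0],[0,0,-0.03],[0,0,-0.04],[0,0,-0.04],[0,0,-0.03],[0,0,0],[0,0,0]]' --turn '[[0,0,0],[0,0,0],[0,0,0],[0,0,0],[0,0,0],[0,0,0],[0,0,0],[0,0,0],[0,0,0],[0,0,0],[0,0,0],[0,0,0],[0,0,0],[0,0,0],[0,0,0],[0,0,0],[0,0,0],[0,0,0],[0,0,0],[0,0,0]]' --hand '[-1,-1,1,1,1,1,1,1,1,1,1,1,1,1,1,1,1,1,1,1]'

```text
clock: 25.9
ee_pos: [0.3189, -0.3601, 0.3857]
orientation: [[-0.001, 0.001, 1.0], [-1.0, -0.001, -0.001], [0.001, -1.0, 0.001]]
ft_force: [-0.0, -0.1, 0.0]
opening: 1.002
```

```bash
python3 - <<'E'
from plant import *
from h import *
s=state(); print(s['ft_force'],s['opening'],s['ee_pos'])
d=snapshot('scene'); cv2.imwrite('pics/g9.png',cv2.resize(d['img'][50:290,70:330,::-1],None,fx=2.5,fy=2.5))
d=snapshot('top'); cv2.imwrite('pics/g9t.png',cv2.resize(d['img'][50:250,150:430,::-1],None,fx=2.7,fy=2.7))
E
```

```text
[-0.04572965 -0.09767007  0.02378654] 1.001869486796241 [ 0.31886764 -0.36005227  0.38568819]
```

View pics/g9.png

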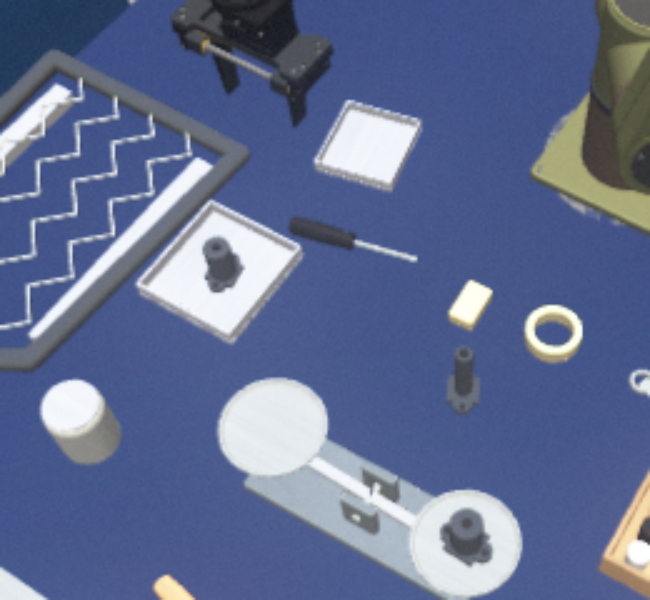

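View pics/g9t.png

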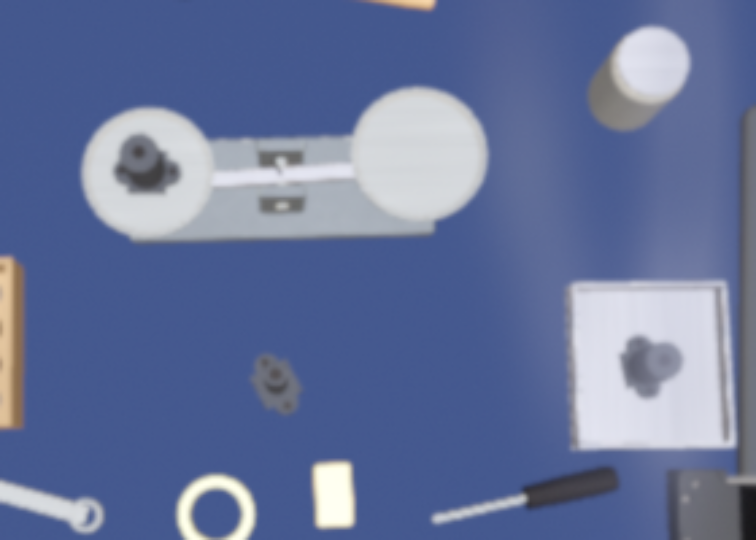

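Both risers stand upright where they should: the heavier one mid-tray at about (222, 265) in the scene crop, the lighter one on the left pan at about (466, 540). The gripper is open and clear of everything.

```bash
python3 -c "
from plant import *
print(sign_off())"
```

```text
the job is handed in; nothing more can be done
None
```

I weighed the two short risers, put the heavier one in the tray and left the lighter one on its pan. The job was handed in at about 26 s of the 67 s allowed.

- **Weighing:** I stood one riser on each pan and let go of both. The right pan stayed down in two pictures about 1 s apart. The wrist force while carrying agreed: roughly 4.3 N for the right riser against 2.9 N for the left, though these readings are noisy by about 1 N.
- **Moving:** I lifted the right riser slowly so the left pan sank gently. I then lowered it until it touched the tray floor and released it. It touched at the expected height. I took the tray to be the one I measured at about 160 x 155 mm; the other came out at about 115 x 113 mm.
- **Last checks:** The final pictures from both cameras show the heavier riser upright near the middle of the tray and the lighter one upright near the centre of the left pan. The gripper was open and clear, with wrist force near zero. No check failed or disagreed, and `sign_off()` gave no verdict.

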